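# Step the marking jig to its two plugs and hold the cam table up

## Robot

A 6-joint arm with a two-finger parallel gripper is mounted at the origin on the work surface. World frame = base frame: x ahead of the robot, y to its left, z up, the work surface at z = 0. Lengths are in mm, angles in rad, forces in N, time in s.
With the tool pointing down it reaches from about 275 to 750 mm from the base axis. Payload 10.2 kg.
Tool frame: the origin (TCP) lies at the very end of the fingers, on their centre line; the grasp point (between the pads) lies ctrl.grip_depth behind it (ctrl.grip_depth is the distance from the TCP to the grasp point, in mm); z points along the fingers, y is the direction in which the jaws open and shut (so a half turn about z gives the same grasp; the last joint's range is limited). The gripper opens to 85 mm and grips with 20 to 120 N. Pads are 22 mm wide; open, the fingers measure 114 mm over their backs; the gripper's body (76 mm by 85 mm) begins 54 mm behind the grasp point. The pads swing forward as they close: fully open they stand 13 mm farther back than shut.
Start: joints at [-1.447, 0.313, 1.498, -0, 1.331, -0.223], TCP at [178.43, -493.755, 231.294] pointing down, gripper open.
Joint ranges: [-2.94, 2.94], [-0.97, 2.17], [0.19, 2.56], [-1.23, 4.37], [0.02, 3.11], [-2.88, 2.88]. Speed limits (rad/s): [2.39, 2.39, 3.01, 3.14, 3.14, 3.14].

## Interface

Orientations are given as a unit quaternion [w, x, y, z].
In Python, from rig import telemetry, eyes, ctrl, nets gives the robot as it stands. The module is installed in compiled form; this text tells all that it offers.
- The arm moves only by the tool drive_tool, never from a script. Its argument "series" is text: rows parted by semicolons, each of 7 numbers parted by spaces: the shift along the tool's x, y, z normalised to -1 to 1, where 1 is 0.12 m, then the turn, a rotation vector about the tool's x, y, z normalised to -1 to 1, where 1 is 0.5 rad, then the opening, from 0 (shut) to 1 (fully open). In form: tx ty tz wx wy wz hand; .... A call has 1 to 20 rows; each row is the pose to reach, as a shift and turn from the pose measured when the call began, along the tool's axes at that moment; what a row does not reach only later rows make up. A row lasts 1/10 s, in which the tool goes at most 50 mm and 8.59 degrees, less where a joint would pass 70% of its speed; a pose out of reach is approached as far as the arm can. A call with a number of a shift or a turn outside -1 to 1 is refused whole. A call with a gripper value outside its range is refused whole. The fingers move at their own pace and stop on an object; "newtons" is the grip in N (left out, the last holds). Time passes only in rows, so rows that repeat a pose let the fingers close. It gives the time, the measured TCP pose, the force and the opening at its end, in the units of the state.
- telemetry.sense(): the state, without advancing time (a new reading comes with each control period).
- eyes.capture(name): name is "scene" or "top" or "wrist"; returns a dict with "frame" (420x560x3 uint8, red, green, blue), "fx", "fy", "cx", "cy" (pixels), "view" (4x4, takes a point from world to camera coordinates). Camera axes: x right, y up, looking along -z (the intrinsics and any distortion apply to the point x, -y, -z); pixel columns grow to the right and rows downward; lengths in mm; the calibration is good to about 2 mm. The wrist camera is an equidistant fisheye: a pixel r from the principal point sees the ray r / f radians off the axis. A picture is of the moment at which its call begins. There is no depth.
- ctrl.finish_job(): hands the job in, once; it reports no verdict.
Trained networks look in a picture, given as the dict that the camera call returned (one of the last four; its "shot" number tells which), for a name from the list of things; names that differ only in an ending like _2 or _b are one class to them, and where a whole thing is asked for, a point or a joint stands for the part that bears it (a point fixed in the world has none). Each returns a list of dicts, best first, with "confidence" (0 to 1); they miss things now and then, are a little off and sometimes report something else, mostly with a low value. They report only what shows in the picture. A call takes as long as a camera call.
- nets.spot_in(name, picture): "rect" ([left, top, right, bottom] in pixels, round what is visible of it).
The state is a dict: "time_s": time; "joints": joint angles; "dq": joint speeds; "tau": joint torques, N m; "eef_pos": TCP position; "ee_rot": TCP orientation; "force": force on the tool from outside, world axes, zero at the start; "wrist_torque": the same for the moment, N m; "grip_width": opening from 0.0 (shut) to 1.0 (fully open).
Only numpy, scipy, OpenCV 4.12 (cv2) and the standard library are available. Lean on these libraries where they do the work, as an engineer would, in place of code of your own. Each camera call takes 0.05 s, during which the arm holds its last target. There are 200 camera calls.

## Task

On the marking jig, leave the cam lever down and slide the oak blank's carrier by its upright knob until the round dark plug is right under the pointer's tip, and let it stand there for a second; then slide the carrier on until the square plug is right under the tip and let it stand a second as well. Only then swing the sprung cam lever up to the top of its lift, where its arm stands bolt upright, without shifting the carrier, and finish with the fingers still holding the lever there, because it springs back if let go. Leave the tape roll, cork sanding block, screwdriver and lap-jointed offcut where they lie.

Things in the scene. Friction and masses are not known exactly. Their poses are not given: they have to be found in the camera images.
- jig: the marking jig, fixed to the bench: a plywood bed 300 x 300 x 18 mm; origin on the bench under the middle of the lift table (the bed reaches 150 mm to either side along its x, from -170 to +130 mm along its y). Its x axis points away from the robot when its yaw is 0, its y to the left; the carrier slides freely along both of these axes (at most 36 mm either way in x, 50 mm in y, about 2 N of friction each, stays where it is left) and never turns. The bed is screwed down.
- knob_mid (a point): middle of the carrier's upright round wooden knob, 24 mm in diameter and 45 mm tall, which stands on a 40 mm wide tongue of the carrier on the robot's side; half-way up the knob (its top is 22.5 mm above this point, the tongue's top 22.5 mm below). It is fixed to the carrier, and so moves exactly as the plugs do.
- mark_round (a point): centre of the round dark-wood plug, 14 mm in diameter, flush in the top of the oak blank (100 x 130 x 20 mm) that is fixed on the carrier
- mark_square (a point): centre of the square dark-wood plug, 14 x 14 mm, flush in the same oak blank; 30 mm nearer the robot along the jig's x and 60 mm further along its +y than the round plug
- pointer_tip (a point): tip of the slanting steel pointer, 120 mm above the bench, about 12 mm above the blank while the lever is down. The pointer is fixed; its rod rises from the tip towards the jig's far left to a clamp 213 mm above the bench on a post 105 mm further along the jig's x and 70 mm along its y.
- lever_grip (a point): middle of the free part of the cam lever's handle: a black round bar 16 mm in diameter, lying along the jig's y, sticking out by some 66 mm to the right (-y) of the lever's steel arm (12 mm thick); this point is on the bar's axis, 41 mm from the arm's middle and 33 mm from the bar's free end. At rest it is about 89 mm above the bench.
- lever_pivot (a point): fixed point on the axis of the cam lever (the axis runs along the jig's y, 40 mm above the bench), straight below lever_grip when the lever is upright; lever_grip circles it at a radius of 120 mm, in the plane of the jig's x and z
- cam_lever (a joint): angle of the cam lever, rad: 0 down at its rest stop, the arm leaning 1.15 rad from the vertical towards the robot (jig's -x); grows as the handle rises and swings away from the robot; 1.15 = arm upright = highest lift; stop at 1.65, the table sinking again beyond 1.15. A spring and the table's weight bring it back to 0 when let go: some 2 to 5 N at the handle.
- lift (a joint): height of the lift table, which carries the slides and the blank, above its rest, m: 0 with the lever down, 0.010 at the top of the lift
- tape_roll: bystander: grey roll of tape lying flat, 96 mm across, 48 mm tall; origin at the centre of its underside
- sanding_block: bystander: cork sanding block 100 x 55 x 35 mm; origin at the centre of its underside
- driver: bystander: screwdriver lying on the bench along its own x; origin at its underside
- lap_piece: bystander: oak offcut with a lap joint, 160 x 45 x 44 mm; origin at the centre of its underside

How it is judged:
By the outcome, as a careful person would: the job done as asked, in the order asked, and still so for the second after the job is handed in, while the arm keeps its last pose, push and grip.
It also fails if it takes over 56 s, if anything falls off the work surface, if the arm or the gripper's body presses on something with over 40 N, if the wrist force passes 120 N, or if a joint passes its speed limit or range.

## Working session

There is one attempt and no reset: what is moved stays moved. The work goes in short steps, Python scripts to look and compute and a tool call to move; the robot and the scene stay as the last step left them, time stands still between calls to the robot, and variables do not carry over. Pictures are saved under pics/ and viewed, about 8 in all and at most 12, crops included, and the job is handed in when it is done.

Besides the shell and the picture viewer there is one more tool, called after "Emit:" by a JSON object that holds its "fn" and its "kwargs", one argument or row to a line. drive_tool: Moves the arm, as the interface text tells. Scaled input: -1 to 1 covers 0.12 m each way for a shift and 0.5 rad each way for a turn. Its arguments: {"type":"object","properties":{"series":{"type":"string"},"newtons":{"type":"number"}},"required":["series"]}

```bash
mkdir -p pics; cat > h.py <<'E'
import numpy as np, cv2
from rig import telemetry, eyes, ctrl, nets
def save(n,p): cv2.imwrite('pics/'+n,cv2.cvtColor(p['frame'],cv2.COLOR_RGB2BGR))
E
python3 - <<'E'
from h import *
s=telemetry.sense(); print(s['time_s'],s['eef_pos'],s['ee_rot'],s['grip_width'],ctrl.grip_depth)
ims=[]
for n in ('scene','top'):
    p=eyes.capture(n); save(n+'0.png',p); print(n,p['fx'],p['fy'],p['cx'],p['cy'],[k for k in p if k!='frame']); print(np.round(p['view'],3).tolist())
    for t in ('jig','knob_mid','mark_round','mark_square','pointer_tip','lever_grip','cam_lever'):
        try: print(t,[(np.round(d['rect'],1).tolist(),round(d['confidence'],2)) for d in nets.spot_in(t,p)[:2]])
        except Exception as e: print(t,e)
E
```

```text
0.0 [ 178.38262219 -493.48830999  230.72944001] [-6.59498558e-04  9.85003246e-01  1.72534548e-01  2.51540054e-05] 1.0014361533095197 18.700000000000003
scene 542.1501322124034 542.1501322124034 289.6429803474162 205.89258689712358 ['fx', 'fy', 'cx', 'cy', 'view', 'shot']
[[-0.569, 0.822, 0.007, 269.002], [-0.636, -0.446, 0.63, 222.162], [0.521, 0.354, 0.777, -1903.013], [0.0, 0.0, 0.0, 1.0]]
jig [([193.4, 178.7, 328.0, 304.8], 0.98)]
knob_mid [([227.9, 185.9, 287.7, 249.0], 0.73)]
mark_round [([229.4, 184.3, 294.4, 246.3], 0.97)]
mark_square []
pointer_tip []
lever_grip [([216.8, 177.1, 243.9, 228.2], 0.59)]
cam_lever [([217.5, 176.1, 244.1, 227.6], 0.78), ([251.9, 234.3, 277.1, 296.8], 0.58)]
top 542.9912406643409 542.9912406643409 272.8109549925929 204.9542204587825 ['fx', 'fy', 'cx', 'cy', 'view', 'shot']
[[-0.001, -1.0, -0.001, -17.131], [0.992, -0.001, 0.123, -476.507], [-0.123, -0.001, 0.992, -1755.457], [0.0, 0.0, 0.0, 1.0]]
jig [([231.7, 127.5, 346.8, 229.4], 0.64)]
knob_mid [([263.0, 159.2, 310.9, 216.7], 0.8), ([316.0, 165.3, 348.4, 204.9], 0.44)]
mark_round [([260.2, 161.6, 310.9, 216.9], 0.81), ([240.2, 156.9, 314.5, 220.0], 0.73)]
mark_square [([259.7, 158.7, 311.1, 221.5], 0.81)]
pointer_tip [([231.4, 131.4, 345.1, 231.2], 0.64), ([238.4, 125.8, 270.1, 162.3], 0.61)]
lever_grip [([315.3, 168.1, 346.1, 207.5], 0.68)]
cam_lever [([316.6, 166.8, 350.0, 205.7], 0.55)]
```

View pics/scene0.png

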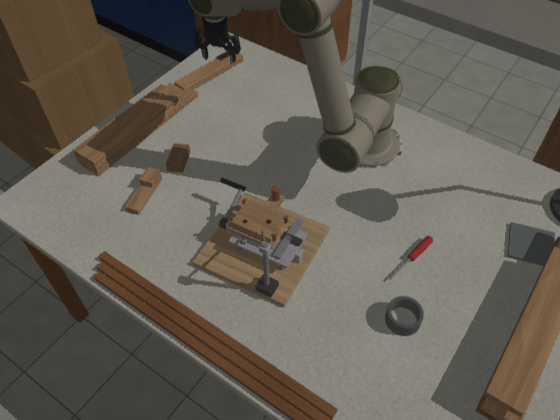

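View pics/top0.png

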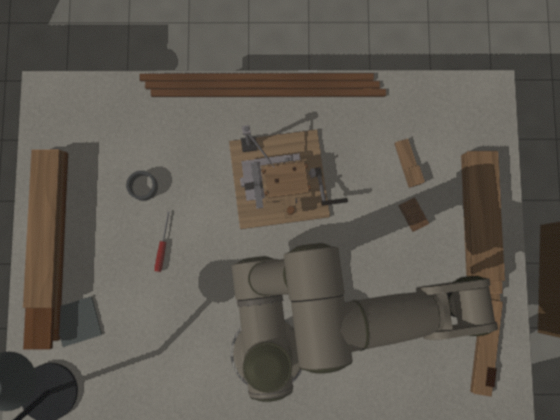

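```bash
python3 - <<'E'
import cv2,numpy as np
a=cv2.imread('pics/scene0.png')[165:305,190:335]; b=cv2.imread('pics/top0.png')[120:240,222:358]
a=cv2.resize(a,(400,386),interpolation=3); b=cv2.resize(b,(400,353),interpolation=3)
o=np.zeros((386,800,3),np.uint8); o[:,:400]=a; o[:353,400:]=b
cv2.imwrite('pics/c1.png',cv2.convertScaleAbs(o,alpha=1.4))
E
```

```text
(no output)
```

View pics/c1.png

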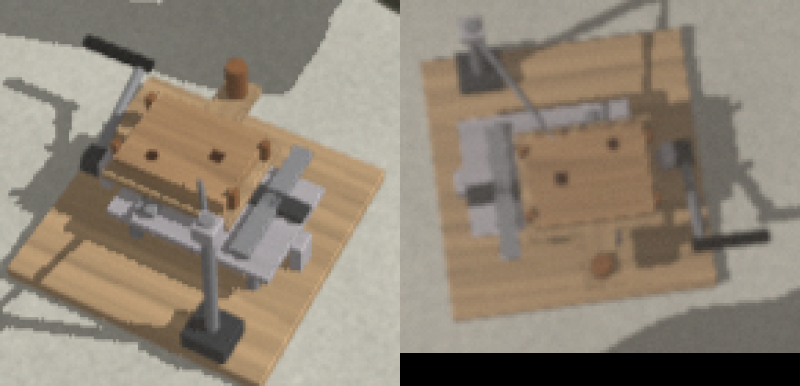

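```bash
cat >> h.py <<'E'
def ray(p,u,v,fish=False):
    x=(u-p['cx'])/p['fx'];y=(v-p['cy'])/p['fy']
    if fish:
        r=np.hypot(x,y); k=np.sin(r)/r if r>1e-9 else 1; d=np.array([x*k,-y*k,-np.cos(r)])
    else: d=np.array([x,-y,-1.])
    R=p['view'][:3,:3]; d=R.T@d; return -R.T@p['view'][:3,3], d/np.linalg.norm(d)
def tri(rays):
    A=np.zeros((3,3));b=np.zeros(3)
    for o,d in rays: P=np.eye(3)-np.outer(d,d);A+=P;b+=P@o
    X=np.linalg.solve(A,b); return X,[round(np.linalg.norm((np.eye(3)-np.outer(d,d))@(X-o)),1) for o,d in rays]
def atz(r,z): o,d=r; return o+d*(z-o[2])/d[2]
def proj(p,X,fish=False):
    c=p['view'][:3,:3]@X+p['view'][:3,3]; x,y,z=c[0],-c[1],-c[2]
    if fish:
        r=np.hypot(x,y);t=np.arctan2(r,z);return p['cx']+p['fx']*t*x/r,p['cy']+p['fy']*t*y/r
    return p['cx']+p['fx']*x/z,p['cy']+p['fy']*y/z
E
python3 - <<'E'
from h import *
a=eyes.capture('scene');b=eyes.capture('top')
S=lambda u,v:ray(a,190+u/2.759,165+v/2.757)
T=lambda u,v:ray(b,222+(u-400)/2.941,120+v/2.942)
for n,s,t,z in [('round',(151,155),(613,143),108),('square',(217,156),(562,178),108),('tip',(199,181),(545,127),120),('knobtop',(236,63),(604,262),133),('h_in',(148,65),(694,243),89),('h_out',(88,41),(768,237),89)]:
    X,e=tri([S(*s),T(*t)]); print(n,X.round(1),e,atz(S(*s),z).round(0),atz(T(*t),z).round(0))
for c in [(422,60),(690,28),(716,283),(455,320)]: print(atz(T(*c),18).round(1))
w=eyes.capture('wrist');print(w['fx'],w['cx'],w['cy'],w['view'].round(3).tolist()); save('w0.png',w)
print(telemetry.sense()['time_s'])
E
```

```text
round [581.7 -84.2 106.1] [np.float64(2.5), np.float64(2.5)] [582. -81. 108.] [583. -86. 108.]
square [543.4 -28.5 105.2] [np.float64(3.2), np.float64(3.2)] [544. -24. 108.] [545. -31. 108.]
tip [594.4 -11.4 131.4] [np.float64(2.0), np.float64(2.0)] [587. -15. 120.] [598. -13. 120.]
knobtop [448.8 -72.  134.2] [np.float64(3.5), np.float64(3.5)] [446. -69. 133.] [451. -75. 133.]
h_in [ 475.1 -171.8   89.5] [np.float64(2.4), np.float64(2.4)] [ 474. -170.   89.] [ 476. -174.   89.]
h_out [ 482.  -252.3   83.9] [np.float64(2.8), np.float64(2.8)] [ 484. -246.   89.] [ 483. -254.   89.]
[696.5 127.7  18. ]
[ 733.6 -178.8   18. ]
[ 440.3 -204.5   18. ]
[399.1  88.1  18. ]
325.19226210127806 279.9907724147158 210.3970315358015 [[0.339, -0.941, 0.001, -526.604], [0.902, 0.325, -0.283, 36.219], [0.265, 0.097, 0.959, -377.254], [0.0, 0.0, 0.0, 1.0]]
0.95
```

Emit:
{"fn": "drive_tool", "kwargs": {
  "series": "1 -0.7 0 0 0 0 1;1 -0.7 0 0 0 0 1;1 -0.7 0 0 0 0 1;1 -0.7 0 0 0 0 1;1 -0.7 0 0 0 0 1"
}}

```text
time_s: 1.45
eef_pos: [263.1, -373.7, 231.6]
ee_rot: [0.0, 0.985, 0.173, -0.0]
force: [-1.0, -0.3, -0.2]
grip_width: 1.004
```

Emit:
{"fn": "drive_tool", "kwargs": {
  "series": "1 -0.7 0 0 0 0 1;1 -0.7 0 0 0 0 1;1 -0.7 0 0 0 0 1;1 -0.7 0 0 0 0 1;1 -0.7 0 0 0 0 1"
}}

```text
time_s: 1.95
eef_pos: [347.3, -254.4, 231.6]
ee_rot: [0.001, 0.985, 0.174, -0.0]
force: [-0.0, 0.1, 0.2]
grip_width: 1.0
```

Emit:
{"fn": "drive_tool", "kwargs": {
  "series": "1 -0.7 0 0 0 0.46 1;1 -0.7 0 0 0 0.46 1;1 -0.7 0 0 0 0.46 1;1 -0.7 0 0 0 0.46 1;1 -0.7 0 0 0 0.46 1;1 -0.7 0 0 0 0.46 1;1 -0.7 0 0 0 0.46 1"
}}

```text
time_s: 2.65
eef_pos: [430.7, -136.1, 231.3]
ee_rot: [0.001, 0.998, 0.058, -0.0]
force: [0.3, -0.3, 0.2]
grip_width: 1.002
```

```bash
cat >> h.py <<'E'
from scipy.spatial.transform import Rotation as Ro
def state():
    s=telemetry.sense(); q=np.array(s['ee_rot']); R=Ro.from_quat(q[[1,2,3,0]]).as_matrix()
    print('t',s['time_s'],'pos',np.round(s['eef_pos'],1),'yaw',round(np.arctan2(R[1,0],R[0,0]),3),'F',np.round(s['force'],1),'w',round(s['grip_width'],3)); return np.array(s['eef_pos']),R
def go(X,yaw=None):
    p,R=state(); d=R.T@(np.array(X)-p)/120; w=np.zeros(3)
    if yaw is not None:
        T=np.array([[np.cos(yaw),np.sin(yaw),0],[np.sin(yaw),-np.cos(yaw),0],[0,0,-1.]]); w=Ro.from_matrix(R.T@T).as_rotvec()/.5
    print('move',d.round(3),w.round(3))
E
python3 - <<'E'
from h import *
state(); w=eyes.capture('wrist'); save('w1.png',w)
for t in ('knob_mid','mark_round','mark_square','lever_grip'): print(t,[(np.round(d['rect'],1).tolist(),round(d['confidence'],2)) for d in nets.spot_in(t,w)[:2]])
for n,X in dict(round=[582,-84,107],sq=[544,-28,107],tip=[591,-14,120],ktop=[449,-72,133],hin=[475,-172,89],hout=[482,-250,89]).items(): print(n,np.round(proj(w,np.array(X),1),1))
E
```

```text
t 2.65 pos [ 430.7 -136.1  231.3] yaw 0.116 F [ 0.3 -0.3  0.2] w 1.002
knob_mid [([120.7, 0.0, 292.2, 191.5], 0.91), ([313.5, 29.9, 415.2, 165.5], 0.37)]
mark_round [([118.1, 1.2, 295.6, 192.0], 0.86), ([511.4, 23.9, 559.9, 143.5], 0.41)]
mark_square [([119.1, 1.6, 293.2, 193.6], 0.97)]
lever_grip [([312.8, 28.6, 412.6, 166.2], 0.73)]
round [235.7  18.3]
sq [164.9  59.3]
tip [151.8   3.4]
ktop [197.4 180. ]
hin [324.3 154.1]
hout [407.1 158.8]
```

View pics/w1.png

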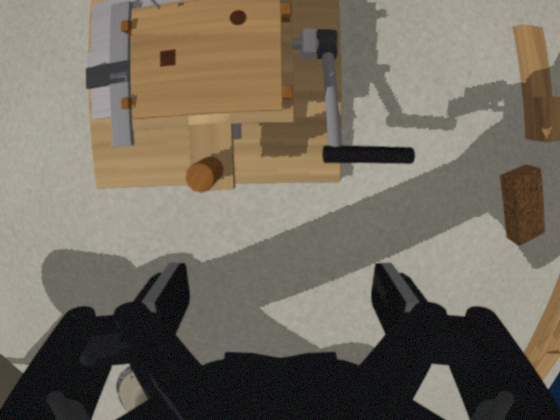

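Emit:
{"fn": "drive_tool", "kwargs": {
  "series": "0.5 -0.4 -0.5 0 0 0 1;0.5 -0.4 -0.5 0 0 0 1;0.5 -0.4 -0.5 0 0 0 1;0.5 -0.4 -0.5 0 0 0 1;0.5 -0.4 -0.5 0 0 0 1"
}}

```text
time_s: 3.4
eef_pos: [484.3, -80.6, 290.3]
ee_rot: [0.0, 0.998, 0.059, -0.001]
force: [-0.2, -0.3, -0.7]
grip_width: 0.999
```

```bash
python3 - <<'E'
from h import *
state(); w=eyes.capture('wrist'); save('w2.png',w); np.save('w2v.npy',w['view'])
E
```

```text
t 3.4 pos [484.3 -80.6 290.3] yaw 0.118 F [-0.2 -0.3 -0.7] w 0.999
```

View pics/w2.png

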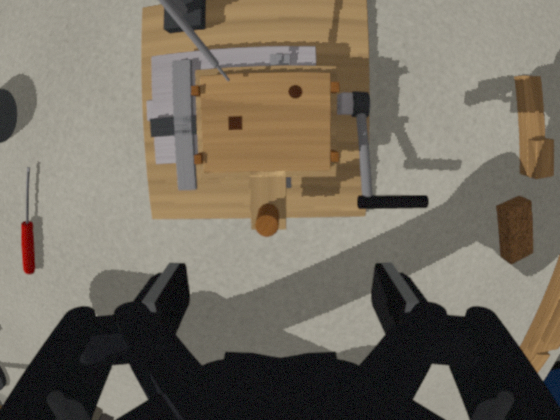

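```bash
cat >> h.py <<'E'
def blob(p,u,v,r=9):
    f=p['frame'][int(v)-r:int(v)+r+1,int(u)-r:int(u)+r+1].astype(float).sum(2)
    t=(f.min()+np.median(f))/2; n,l,st,c=cv2.connectedComponentsWithStats((f<t).astype(np.uint8))
    k=1+np.argmax(st[1:,4]); return c[k][0]+int(u)-r,c[k][1]+int(v)-r,st[k].tolist()
E
python3 - <<'E'
from h import *
p2,R2=state(); w=eyes.capture('wrist'); save('w2b.png',w)
T2=np.eye(4);T2[:3,:3]=R2;T2[:3,3]=p2; C=w['view']@T2
T1=np.eye(4);q=.116;T1[:3,:3]=[[np.cos(q),np.sin(q),0],[np.sin(q),-np.cos(q),0],[0,0,-1]];T1[:3,3]=[430.7,-136.1,231.3]
w1=dict(w);w1['view']=C@np.linalg.inv(T1);w1['frame']=cv2.cvtColor(cv2.imread('pics/w1.png'),4)
b=[blob(w1,238,17),blob(w1,167,58),blob(w,295,91),blob(w,235,123)];print(b)
A=lambda u,v:ray(w1,u,v,1);B=lambda u,v:ray(w,u,v,1)
for n,a,c,z in [('round',b[0][:2],b[2][:2],108),('sq',b[1][:2],b[3][:2],108),('knobtop',(205,173),(268,217),133),('hin',(325,154),(360,201),89),('hout',(413,155),(428,201),89)]:
    X,e=tri([A(*a),B(*c)]);print(n,X.round(1),e[0],atz(A(*a),z).round(1),atz(B(*c),z).round(1))
print('tip',atz(B(228,79),120))
for c in [(152,219),(367,215),(142,7),(370,0)]: print(atz(B(*c),18))
E
```

```text
t 3.45 pos [484.2 -80.7 290.4] yaw 0.117 F [-1.3  0.2  0.2] w 0.999
[(np.float64(237.625), np.float64(17.11842105263158), [2, 3, 14, 13, 152]), (np.float64(167.49484536082474), np.float64(57.10309278350516), [3, 2, 13, 14, 97]), (np.float64(294.856), np.float64(91.176), [3, 3, 13, 13, 125]), (np.float64(234.57746478873239), np.float64(122.5), [3, 3, 12, 12, 142])]
round [583.1 -85.4 107.5] 0.1 [582.9 -85.5 108. ] [583.1 -85.4 108. ]
sq [545.8 -30.  107.7] 0.2 [545.9 -30.3 108. ] [545.6 -30.  108. ]
knobtop [451.4 -72.9 109.1] 1.2 [455.  -77.4 133. ] [460.2 -73.5 133. ]
hin [ 475.5 -173.    87.4] 0.6 [ 475.2 -172.3   89. ] [ 476.3 -173.    89. ]
hout [ 487.  -254.2   92.6] 0.8 [ 486.5 -255.    89. ] [ 486.6 -256.9   89. ]
tip [587.41351846 -20.74453953 120.        ]
[400.83342932  89.47051282  18.        ]
[ 441.51680231 -207.24286688   18.        ]
[695.79185672 128.75510994  18.        ]
[ 731.24475689 -171.50539578   18.        ]
```

```bash
python3 - <<'E'
from h import *
go([450.5,-73,95],.13)
E
```

```text
t 3.5 pos [484.3 -80.7 290.5] yaw 0.117 F [-0.3 -0.5 -0.6] w 0.997
move [-0.27  -0.098  1.63 ] [ 0.001  0.003 -0.026]
```

Emit:
{"fn": "drive_tool", "kwargs": {
  "series": "-0.27 -0.1 0.4 0 0 -0.026 1;-0.27 -0.1 0.8 0 0 -0.026 1;-0.27 -0.1 0.95 0 0 -0.026 1;-0.27 -0.1 0.95 0 0 -0.026 1;-0.27 -0.1 0.95 0 0 -0.026 1"
}}

```text
time_s: 4.0
eef_pos: [450.8, -73.2, 177.4]
ee_rot: [0.001, 0.998, 0.065, -0.001]
force: [0.0, 0.0, 0.3]
grip_width: 1.0
```

```bash
python3 - <<'E'
from h import *
go([450.5,-73,95],.13)
w=eyes.capture('wrist'); save('w3.png',w)
print(np.round(proj(w,np.array([451,-73,133.]),1),1))
E
```

```text
t 4.0 pos [450.8 -73.2 177.4] yaw 0.129 F [0.  0.  0.3] w 1.0
move [-0.001 -0.003  0.687] [ 0.002  0.002 -0.002]
[277.3 236.8]
```

View pics/w3.png

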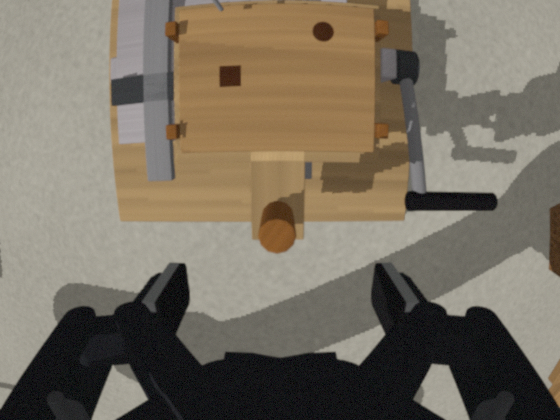

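Emit:
{"fn": "drive_tool", "kwargs": {
  "series": "0 0 0.2 0 0 0 1;0 0 0.4 0 0 0 1;0 0 0.55 0 0 0 1;0 0 0.65 0 0 0 1;0 0 0.68 0 0 0 1;0 0 0.68 0 0 0 1;0 0 0.68 0 0 0 0;0 0 0.68 0 0 0 0;0 0 0.68 0 0 0 0;0 0 0.68 0 0 0 0;0 0 0.68 0 0 0 0;0 0 0.68 0 0 0 0",
  "newtons": 40
}}

```text
time_s: 5.25
eef_pos: [451.4, -73.4, 96.7]
ee_rot: [0.001, 0.998, 0.065, 0.0]
force: [-1.7, 1.0, 3.7]
grip_width: 0.274
```

```bash
python3 - <<'E'
from h import *
p,R=state(); w=eyes.capture('wrist'); save('w4.png',w)
print(proj(w,np.array([583,-85.4,107.6]),1),proj(w,np.array([545.7,-30,107.6]),1),proj(w,np.array([587.4,-20.7,120]),1))
g=np.array([587.4-583.1,-20.7+85.4,0])
go(p+g)
E
```

```text
t 5.25 pos [451.4 -73.4  96.7] yaw 0.129 F [-1.7  1.   3.7] w 0.274
(np.float64(347.20690210396026), np.float64(-13.98092019842673)) (np.float64(199.670104305702), np.float64(53.224850122662104)) (np.float64(186.44690449269618), np.float64(-50.052718224781245))
t 5.3 pos [451.4 -73.4  96.6] yaw 0.129 F [-0.9  0.8  5. ] w 0.269
move [ 0.105 -0.53  -0.001] [0. 0. 0.]
```

```bash
python3 - <<'E'
import cv2,numpy as np
f=lambda n,u,v:cv2.resize(cv2.imread(f'pics/{n}.png')[v:v+40,u:u+40],(400,400),interpolation=0)
a=np.hstack([f('w1',130,0),f('w3',200,0)]);
b=f('w2',205,55)
cv2.imwrite('pics/c2.png',cv2.resize(np.vstack([a,np.hstack([b,0*b])]),(600,600),interpolation=cv2.INTER_AREA))
E
```

```text
(no output)
```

View pics/c2.png

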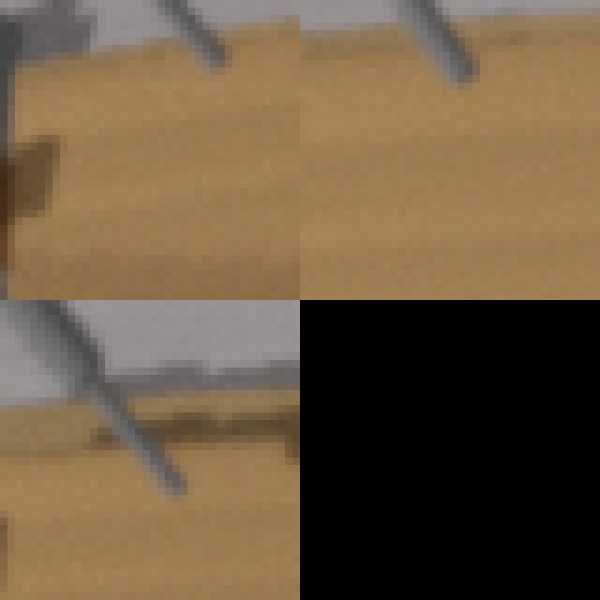

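```bash
python3 - <<'E'
from h import *
p,R=state(); w=eyes.capture('wrist')
def TM(p,q):
    T=np.eye(4);T[:3,:3]=[[np.cos(q),np.sin(q),0],[np.sin(q),-np.cos(q),0],[0,0,-1]];T[:3,3]=p;return T
Tn=np.eye(4);Tn[:3,:3]=R;Tn[:3,3]=p; C=w['view']@Tn
print(np.abs(C@np.linalg.inv(TM([484.3,-80.6,290.3],.118))-np.load('w2v.npy')).max(0))
rs=[]
for P,q,uv in [([430.7,-136.1,231.3],.116,(159.1,8)),([484.3,-80.6,290.3],.118,(228.5,79.8)),([450.8,-73.2,177.4],.129,(221.5,9.8))]:
    v=dict(w);v['view']=C@np.linalg.inv(TM(P,q));rs.append(ray(v,*uv,1)); print(atz(rs[-1],120).round(1))
print(tri(rs))
E
```

```text
t 5.3 pos [451.4 -73.4  96.6] yaw 0.129 F [-0.9  0.8  5. ] w 0.269
[1.85538483e-03 7.39778630e-04 1.92810644e-03 7.64305271e-01]
[586.6 -21.1 120. ]
[587. -21. 120.]
[586.7 -21.  120. ]
(array([587.03350794, -20.71315643, 118.83608407]), [np.float64(0.1), np.float64(0.1), np.float64(0.0)])
```

```bash
python3 - <<'E'
from h import *
p,R=state(); w=eyes.capture('wrist')
b=blob(w,200,53,16);print(b,atz(ray(w,b[0],b[1],1),107.6))
E
```

```text
t 5.35 pos [451.4 -73.4  96.6] yaw 0.129 F [-0.2  0.9  3.9] w 0.272
(np.float64(212.4), np.float64(46.6), [28, 8, 2, 4, 5]) [548.7815374  -34.89635202 107.6       ]
```

```bash
python3 - <<'E'
from h import *
w=eyes.capture('wrist');f=w['frame'];save('w5.png',w)
E
```

```text
(no output)
```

View pics/w5.png

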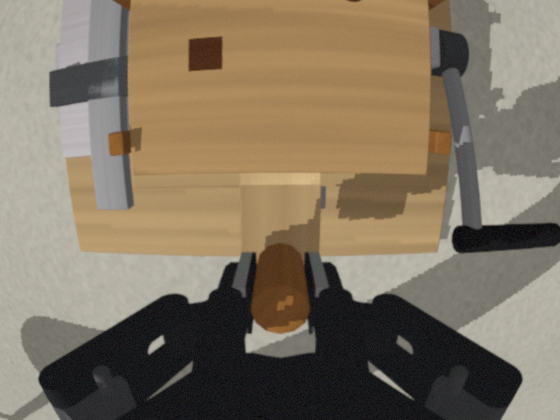

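```bash
python3 - <<'E'
from h import *
p,R=state(); w=eyes.capture('wrist')
b=blob(w,206,53,28);print(b)
X=atz(ray(w,b[0],b[1],1),107.6);y=.13;o=Ro.from_euler('z',y).apply([30,-60,0]);r=X+o
print('sq',X,'round',r)
t=np.array([587,-20.9,107.6]);go(p+t-r);go(p+t-X)
E
```

```text
t 5.45 pos [451.3 -73.4  96.6] yaw 0.129 F [-1.2  2.2  6.2] w 0.268
(np.float64(205.02376425855513), np.float64(53.40779467680608), [11, 12, 33, 34, 1052])
sq [545.72898632 -32.26562501 107.6       ] round [583.25389168 -87.87031435 107.6       ]
t 5.5 pos [451.4 -73.4  96.6] yaw 0.129 F [-0.5  2.1  6.2] w 0.271
move [ 0.103 -0.549 -0.001] [0. 0. 0.]
t 5.5 pos [451.4 -73.4  96.6] yaw 0.129 F [-0.5  2.1  6.2] w 0.271
move [ 0.353 -0.049  0.   ] [0. 0. 0.]
```

Emit:
{"fn": "drive_tool", "kwargs": {
  "series": "0.01 -0.05 0 0 0 0 0;0.03 -0.15 0 0 0 0 0;0.05 -0.25 0 0 0 0 0;0.07 -0.35 0 0 0 0 0;0.085 -0.45 0 0 0 0 0;0.1 -0.52 0 0 0 0 0;0.103 -0.549 0 0 0 0 0;0.103 -0.549 0 0 0 0 0;0.103 -0.549 0 0 0 0 0;0.103 -0.549 0 0 0 0 0"
}}

```text
time_s: 6.5
eef_pos: [455.2, -5.1, 96.6]
ee_rot: [0.0, 0.998, 0.065, 0.001]
force: [-0.5, 1.8, 5.9]
grip_width: 0.269
```

```bash
python3 - <<'E'
from h import *
p,R=state(); w=eyes.capture('wrist'); b=blob(w,206,53,28);print(b)
X=atz(ray(w,b[0],b[1],1),107.6);r=X+Ro.from_euler('z',.13).apply([30,-60,0]);print(X,'round',r); go(p+[587,-20.9,107.6]-r)
s=eyes.capture('scene');t=eyes.capture('top');save('s6.png',s);save('t6.png',t)
u,v=np.round(proj(s,np.array([587,-21,115.]))).astype(int);u2,v2=np.round(proj(t,np.array([587,-21,115.]))).astype(int);print(u,v,u2,v2)
f=lambda p,u,v:cv2.resize(p['frame'][v-20:v+20,u-20:u+20],(400,400),interpolation=cv2.INTER_CUBIC)
cv2.imwrite('pics/c3.png',np.hstack([f(s,u,v),f(t,u2,v2)])[:,:,::-1])
E
```

```text
t 6.5 pos [455.2  -5.1  96.6] yaw 0.13 F [-0.5  1.8  5.9] w 0.269
(np.float64(205.04166666666666), np.float64(53.43655303030303), [11, 12, 33, 34, 1056])
[549.49004619  36.1038826  107.6       ] round [587.01495156 -19.50080674 107.6       ]
t 6.55 pos [455.2  -5.1  96.6] yaw 0.13 F [-1.7  2.9  5.8] w 0.271
move [-0.002  0.011 -0.   ] [0. 0. 0.]
260 231 274 167
```

View pics/c3.png

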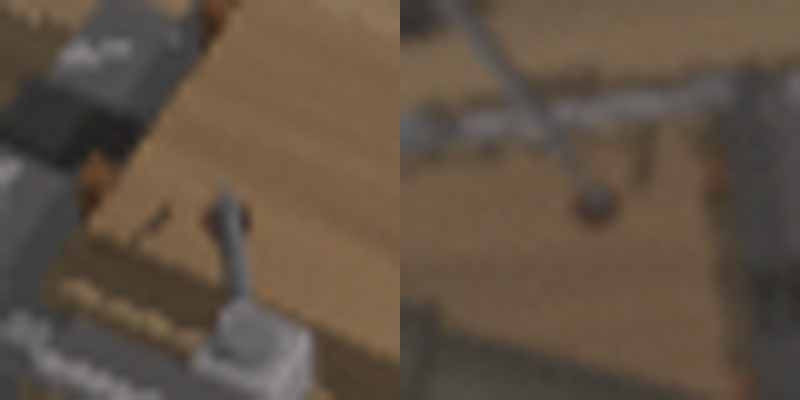

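Round plug sits right at the tip in both views (scene crop ~(230,210), top crop ~(597,205)). I'll make a 1.3 mm trim and let it stand.

Emit:
{"fn": "drive_tool", "kwargs": {
  "series": "-0.002 0.01 0 0 0 0 0;-0.002 0.01 0 0 0 0 0;-0.002 0.01 0 0 0 0 0;-0.002 0.01 0 0 0 0 0;-0.002 0.01 0 0 0 0 0;-0.002 0.01 0 0 0 0 0;-0.002 0.01 0 0 0 0 0;-0.002 0.01 0 0 0 0 0;-0.002 0.01 0 0 0 0 0;-0.002 0.01 0 0 0 0 0;-0.002 0.01 0 0 0 0 0;-0.002 0.01 0 0 0 0 0;-0.002 0.01 0 0 0 0 0;-0.002 0.01 0 0 0 0 0;-0.002 0.01 0 0 0 0 0;-0.002 0.01 0 0 0 0 0"
}}

```text
time_s: 8.25
eef_pos: [455.1, -6.4, 96.6]
ee_rot: [0.0, 0.998, 0.065, 0.001]
force: [1.1, 1.8, 5.2]
grip_width: 0.267
```

```bash
python3 - <<'E'
from h import *
p,R=state(); w=eyes.capture('wrist'); b=blob(w,206,53,28)
X=atz(ray(w,b[0],b[1],1),107.6);r=X+Ro.from_euler('z',.13).apply([30,-60,0]);print('round',r,'sq',X); go(p+[587,-20.9,107.6]-X)
E
```

```text
t 8.25 pos [455.1  -6.4  96.6] yaw 0.13 F [1.1 1.8 5.2] w 0.267
round [587.01348521 -20.76174989 107.6       ] sq [549.48857985  34.84293945 107.6       ]
t 8.3 pos [455.1  -6.4  96.6] yaw 0.13 F [1.7 1.4 4.7] w 0.27
move [0.25  0.501 0.001] [0. 0. 0.]
```

Emit:
{"fn": "drive_tool", "kwargs": {
  "series": "0.03 0.06 0 0 0 0 0;0.08 0.16 0 0 0 0 0;0.13 0.26 0 0 0 0 0;0.18 0.36 0 0 0 0 0;0.22 0.44 0 0 0 0 0;0.245 0.49 0 0 0 0 0;0.25 0.501 0 0 0 0 0;0.25 0.501 0 0 0 0 0;0.25 0.501 0 0 0 0 0;0.25 0.501 0 0 0 0 0;0.25 0.501 0 0 0 0 0;0.25 0.501 0 0 0 0 0;0.25 0.501 0 0 0 0 0;0.25 0.501 0 0 0 0 0;0.25 0.501 0 0 0 0 0;0.25 0.501 0 0 0 0 0;0.25 0.501 0 0 0 0 0;0.25 0.501 0 0 0 0 0;0.25 0.501 0 0 0 0 0"
}}

```text
time_s: 10.2
eef_pos: [492.3, -62.6, 96.6]
ee_rot: [0.001, 0.998, 0.065, -0.0]
force: [-0.9, -2.1, 4.9]
grip_width: 0.274
```

```bash
python3 - <<'E'
from h import *
p,R=state(); w=eyes.capture('wrist'); b=blob(w,206,53,28);print(b)
X=atz(ray(w,b[0],b[1],1),107.6);print('sq',X); go(p+[587,-20.9,107.6]-X)
s=eyes.capture('scene');t=eyes.capture('top')
u,v=260,231;u2,v2=274,167
f=lambda p,u,v:cv2.resize(p['frame'][v-20:v+20,u-20:u+20],(400,400),interpolation=cv2.INTER_CUBIC)
cv2.imwrite('pics/c4.png',np.hstack([f(s,u,v),f(t,u2,v2)])[:,:,::-1])
E
```

```text
t 10.2 pos [492.3 -62.6  96.6] yaw 0.13 F [-0.9 -2.1  4.9] w 0.274
(np.float64(206.0480572597137), np.float64(54.11554192229039), [11, 12, 33, 34, 978])
sq [586.38493348 -21.85769932 107.6       ]
t 10.25 pos [492.3 -62.6  96.6] yaw 0.13 F [-0.4 -1.7  6.3] w 0.269
move [ 0.006 -0.007 -0.   ] [0. 0. 0.]
```

View pics/c4.png

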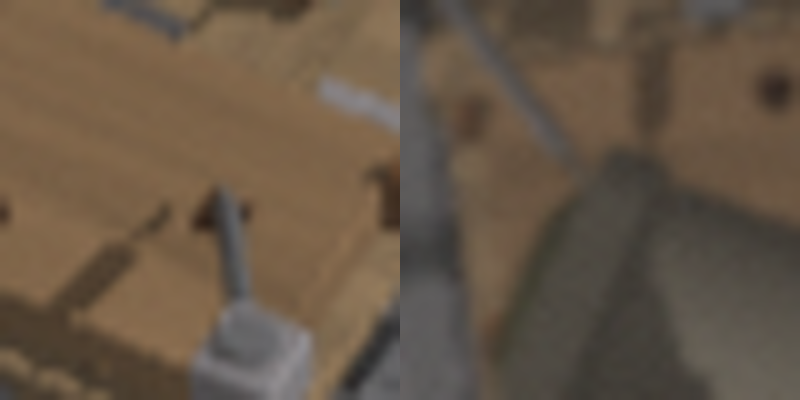

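Emit:
{"fn": "drive_tool", "kwargs": {
  "series": "0 0 0 0 0 0 0.5;0 0 0 0 0 0 0.7;0 0 0 0 0 0 1;0 0 0 0 0 0 1;0 0 0 0 0 0 1;0 0 -0.15 0 0 0 1;0 0 -0.4 0 0 0 1;0 0 -0.75 0 0 0 1;0 0 -1 0 0 0 1;0 0 -1 0 0 0 1;0 0 -1 0 0 0 1"
}}

```text
time_s: 11.45
eef_pos: [492.2, -62.4, 216.5]
ee_rot: [0.001, 0.998, 0.065, 0.0]
force: [0.2, -0.0, -0.4]
grip_width: 0.996
```

```bash
python3 - <<'E'
from h import *
p,R=state(); w=eyes.capture('wrist'); save('w7.png',w)
u,v=np.array(proj(w,np.array([583.5+41.1,-85.4+8.6-.0,107.6]),1)); print(u,v)
for X in ([587,-20.9,107.6],[624.5,-76.5,107.6]):
    u,v=proj(w,np.array(X),1); print(round(u,1),round(v,1)); 
    if v>12:
        b=blob(w,u,v,12 if v>14 else 11); print(b,atz(ray(w,b[0],b[1],1),107.6).round(1))
E
```

```text
t 11.45 pos [492.2 -62.4 216.5] yaw 0.13 F [ 0.2 -0.  -0.4] w 0.996
319.1519303611129 44.528988107302496
239.7 82.3
(np.float64(241.26008968609867), np.float64(83.39910313901345), [5, 5, 17, 17, 223]) [586.3 -22.2 107.6]
318.7 44.6
(np.float64(319.09767441860464), np.float64(45.17674418604651), [5, 6, 17, 16, 215]) [624.1 -76.8 107.6]
```

Emit:
{"fn": "drive_tool", "kwargs": {
  "series": "-0.2 1 0 0 0 -1 1;-0.2 1 0 0 0 -1 1;-0.2 1 0 0 0 -1 1;-0.2 1 0 0 0 -1 1;-0.2 1 0 0 0 -1 1"
}}

```text
time_s: 12.0
eef_pos: [483.0, -184.8, 214.2]
ee_rot: [-0.001, 0.951, 0.309, -0.002]
force: [-0.3, 0.0, -0.2]
grip_width: 0.998
```

Emit:
{"fn": "drive_tool", "kwargs": {
  "series": "0 0 0 0 0 -1 1;0 0 0 0 0 -1 1;0 0 0 0 0 -1 1;0 0 0 0 0 -1 1;0 0 0 0 0 -1 1"
}}

```text
time_s: 12.5
eef_pos: [482.9, -184.0, 213.4]
ee_rot: [-0.002, 0.845, 0.535, -0.002]
force: [0.2, -0.0, -0.3]
grip_width: 1.001
```

Emit:
{"fn": "drive_tool", "kwargs": {
  "series": "0 0 0 0 0 -1 1;0 0 0 0 0 -1 1;0 0 0 0 0 -1 1;0 0 0 0 0 -1 1;0 0 0 0 0 -1 1"
}}

```text
time_s: 13.0
eef_pos: [482.8, -183.4, 212.9]
ee_rot: [-0.003, 0.687, 0.726, -0.001]
force: [0.4, -0.4, -0.4]
grip_width: 1.0
```

```bash
python3 - <<'E'
from h import *
go([482.4,-221.5,180],1.70)
E
```

```text
t 13.0 pos [ 482.8 -183.4  212.9] yaw 1.626 F [ 0.4 -0.4 -0.4] w 1.0
move [-0.318 -0.019  0.274] [-0.011 -0.006 -0.147]
```

Emit:
{"fn": "drive_tool", "kwargs": {
  "series": "-0.32 -0.02 0.27 -0.011 -0.006 -0.147 1;-0.32 -0.02 0.27 -0.011 -0.006 -0.147 1;-0.32 -0.02 0.27 -0.011 -0.006 -0.147 1;-0.32 -0.02 0.27 -0.011 -0.006 -0.147 1"
}}

```text
time_s: 13.4
eef_pos: [482.6, -221.3, 181.1]
ee_rot: [0.0, 0.661, 0.751, -0.0]
force: [-0.2, 0.5, -0.8]
grip_width: 0.999
```

```bash
python3 - <<'E'
from h import *
state(); w=eyes.capture('wrist'); save('w8.png',w)
for X in ([475.5,-173,89.],[482.4,-221.5,89],[487,-254.2,89]): print(np.round(proj(w,np.array(X),1),1))
E
```

```text
t 13.4 pos [ 482.6 -221.3  181.1] yaw 1.698 F [-0.2  0.5 -0.8] w 0.999
[278.6 147. ]
[279.6 212.5]
[280.2 252.8]
```

View pics/w8.png

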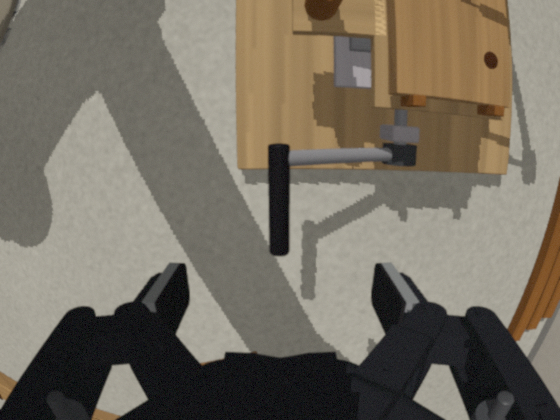

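Emit:
{"fn": "drive_tool", "kwargs": {
  "series": "0 0 0.25 0 0 0 1;0 0 0.5 0 0 0 1;0 0 0.72 0 0 0 1;0 0 0.86 0 0 0 1;0 0 0.91 0 0 0 1;0 0 0.91 0 0 0 1;0 0 0.91 0 0 0 0;0 0 0.91 0 0 0 0;0 0 0.91 0 0 0 0;0 0 0.91 0 0 0 0;0 0 0.91 0 0 0 0;0 0 0.91 0 0 0 0;0 0 0.91 0 0 0 0;0 0 0.91 0 0 0 0",
  "newtons": 40
}}

```text
time_s: 14.85
eef_pos: [481.8, -221.6, 72.3]
ee_rot: [-0.0, 0.66, 0.751, -0.001]
force: [-7.2, -2.2, 5.6]
grip_width: 0.174
```

```bash
python3 - <<'E'
from h import *
p,R=state(); e=np.array([np.cos(.13),np.sin(.13),0])
for a in np.linspace(0.115,1.15,10):
    d=120*((np.sin(1.15)-np.sin(1.15-a))*e+np.array([0,0,np.cos(1.15-a)-np.cos(1.15)])); print((R.T@d/120).round(3),d.round(1))
E
```

```text
t 14.85 pos [ 481.8 -221.6   72.3] yaw 1.699 F [-7.2 -2.2  5.6] w 0.174
[ 0.     0.053 -0.102] [ 6.3  0.8 12.2]
[ 0.     0.117 -0.198] [13.9  1.8 23.7]
[ 0.     0.191 -0.285] [22.8  3.  34.2]
[ 0.     0.276 -0.363] [32.9  4.3 43.5]
[ 0.     0.368 -0.431] [43.9  5.7 51.7]
[ 0.     0.468 -0.488] [55.8  7.3 58.5]
[ 0.001  0.574 -0.534] [68.4  8.9 63.9]
[ 0.001  0.684 -0.566] [81.5 10.7 67.8]
[ 0.001  0.797 -0.586] [95.  12.4 70.2]
[ 0.001  0.912 -0.593] [108.6  14.2  71. ]
```

Emit:
{"fn": "drive_tool", "kwargs": {
  "series": "0 0.025 -0.05 0 0 0 0;0 0.053 -0.102 0 0 0 0;0 0.085 -0.15 0 0 0 0;0 0.117 -0.198 0 0 0 0;0 0.154 -0.242 0 0 0 0;0 0.191 -0.285 0 0 0 0;0 0.233 -0.325 0 0 0 0;0 0.276 -0.363 0 0 0 0;0 0.322 -0.398 0 0 0 0;0 0.368 -0.431 0 0 0 0;0 0.368 -0.431 0 0 0 0"
}}

```text
time_s: 15.95
eef_pos: [523.5, -216.1, 126.5]
ee_rot: [-0.003, 0.66, 0.751, -0.003]
force: [-25.1, 0.0, 23.3]
grip_width: 0.174
```

```bash
python3 - <<'E'
from h import *
go(np.array([481.8,-221.6,72.3])+[108.6,14.2,71],1.70)
for f in (.6,.7,.8,.9):
    a=1.15*f;go(np.array([481.8,-221.6,72.3])+120*np.array([np.cos(.13)*(np.sin(1.15)-np.sin(1.15-a)),np.sin(.13)*(np.sin(1.15)-np.sin(1.15-a)),np.cos(1.15-a)-np.cos(1.15)]))
E
```

```text
t 15.95 pos [ 523.5 -216.1  126.5] yaw 1.7 F [-25.1   0.   23.3] w 0.174
move [-0.     0.561 -0.145] [-0.017  0.001  0.001]
t 15.95 pos [ 523.5 -216.1  126.5] yaw 1.7 F [-25.1   0.   23.3] w 0.174
move [-0.     0.118 -0.037] [0. 0. 0.]
t 15.95 pos [ 523.5 -216.1  126.5] yaw 1.7 F [-25.1   0.   23.3] w 0.174
move [-0.     0.223 -0.083] [0. 0. 0.]
t 15.95 pos [ 523.5 -216.1  126.5] yaw 1.7 F [-25.1   0.   23.3] w 0.174
move [-0.     0.333 -0.116] [0. 0. 0.]
t 15.95 pos [ 523.5 -216.1  126.5] yaw 1.7 F [-25.1   0.   23.3] w 0.174
move [-0.     0.446 -0.137] [0. 0. 0.]
```

Emit:
{"fn": "drive_tool", "kwargs": {
  "series": "0 0.06 -0.036 0 0 0 0;0 0.118 -0.069 0 0 0 0;0 0.17 -0.093 0 0 0 0;0 0.223 -0.113 0 0 0 0;0 0.28 -0.132 0 0 0 0;0 0.333 -0.146 0 0 0 0;0 0.39 -0.157 0 0 0 0;0 0.446 -0.166 0 0 0 0;0 0.5 -0.17 0 0 0 0;0 0.54 -0.172 0 0 0 0;0 0.561 -0.172 0 0 0 0;0 0.561 -0.172 0 0 0 0;0 0.561 -0.172 0 0 0 0"
}}

```text
time_s: 17.25
eef_pos: [590.2, -207.3, 148.3]
ee_rot: [-0.003, 0.66, 0.752, -0.004]
force: [-7.6, 1.2, 7.8]
grip_width: 0.168
```

```bash
python3 - <<'E'
from h import *
go([590.4,-207.4,146],1.70)
w=eyes.capture('wrist'); save('w9.png',w)
s=eyes.capture('scene');t=eyes.capture('top'); save('s9.png',s);save('t9.png',t)
f=lambda p,n,m=(0,0):cv2.resize(p['frame'][n[0]:n[1],n[2]:n[3]],(400,300),interpolation=cv2.INTER_CUBIC)
o=np.vstack([np.hstack([f(s,(165,225+15,190,290)),f(t,(140,215,262,362))]),np.hstack([cv2.resize(w['frame'],(400,300)),f(s,(211,251,233,287))])])
cv2.imwrite('pics/c5.png',o[:,:,::-1])
E
```

```text
t 17.25 pos [ 590.2 -207.3  148.3] yaw 1.701 F [-7.6  1.2  7.8] w 0.168
move [-0.001  0.002  0.019] [-0.018  0.002  0.001]
```

View pics/c5.png

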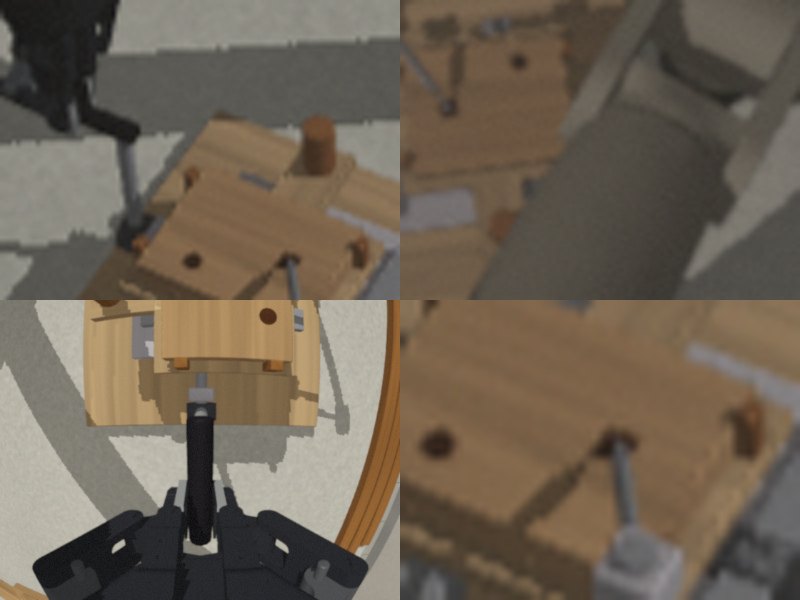

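```bash
python3 - <<'E'
from h import *
p,R=state(); w=eyes.capture('wrist'); e=np.array([np.cos(.13),np.sin(.13),0])
g=w['frame'].astype(int)
for r in (110,114,128,132,136,152,156,160):
    row=g[r,240:325]; sat=row.max(1)-row.min(1); m=np.where((sat<25))[0]+240
    # contiguous run nearest 281
    runs=np.split(m,np.where(np.diff(m)>1)[0]+1); k=min(runs,key=lambda q:abs(q.mean()-281))
    c=(k[0]+k[-1])/2; z=40 if r<165 else 160
    print(r,k[0],k[-1],'jigx pivot-TCP at z40: %.1f  z60: %.1f'%(e@(atz(ray(w,c,r,1),40)-p),e@(atz(ray(w,c,r,1),60)-p)))
s=[blob(w,376,23,16)];print(s,atz(ray(w,s[0][0],s[0][1],1),117.6),'expected round ~ (624.1,-76.8)')
E
```

```text
t 17.4 pos [ 590.1 -207.4  148.3] yaw 1.701 F [-6.6 -0.4  8.1] w 0.172
110 274 289 jigx pivot-TCP at z40: 0.2  z60: 0.3
114 274 289 jigx pivot-TCP at z40: 0.2  z60: 0.3
128 264 299 jigx pivot-TCP at z40: 0.2  z60: 0.3
132 264 299 jigx pivot-TCP at z40: 0.2  z60: 0.3
136 264 299 jigx pivot-TCP at z40: 0.2  z60: 0.3
152 262 301 jigx pivot-TCP at z40: 0.2  z60: 0.3
156 262 301 jigx pivot-TCP at z40: 0.2  z60: 0.3
160 262 302 jigx pivot-TCP at z40: 0.6  z60: 0.7
[(np.float64(374.95952380952383), np.float64(22.378571428571426), [3, 4, 24, 23, 420])] [624.26109472 -77.08823932 117.6       ] expected round ~ (624.1,-76.8)
```

Emit:
{"fn": "drive_tool", "kwargs": {
  "series": "0 0 0 0 0 0 0;0 0 0 0 0 0 0;0 0 0 0 0 0 0;0 0 0 0 0 0 0;0 0 0 0 0 0 0"
}}

```text
time_s: 17.95
eef_pos: [589.3, -207.4, 148.4]
ee_rot: [-0.004, 0.66, 0.751, -0.005]
force: [-6.8, -1.3, -0.7]
grip_width: 0.166
```

```bash
python3 - <<'E'
from h import *
state(); print(ctrl.finish_job())
E
```

```text
t 17.95 pos [ 589.3 -207.4  148.4] yaw 1.701 F [-6.8 -1.3 -0.7] w 0.166
the job is handed in; nothing more can be done
None
```

The job is handed in at about 18 s of the 56 s, with the fingers still holding the lever upright.

- **Round plug:** I slid the carrier by its knob until the round plug was under the tip, about 0.2 mm off by wrist-camera measurement. It stood there about 1.5 s with the lever down.
- **Square plug:** I then slid the carrier on until the square plug was under the tip and let it stand for more than 1 s. The direct camera reading put it about 1 mm off, but the pointer partly hid the plug. Working from the round plug instead gave about 0.5 mm.
- **Lever:** I released the knob and swung the lever up by its handle. Before the final hold, the pivot was within about 0.2 mm of straight below the grip. After it, the tool had settled about 0.8 mm back towards the robot, or roughly 0.01 rad short of upright. I did not correct that.
- **Carrier during the lift:** the round plug was within 0.3 mm of where it was before the lift, assuming the full 10 mm lift, which I did not measure separately.

**What disagreed:**
- Closing the fingers on the knob nudged the carrier about 2 mm. I measured this and allowed for it.
- Midway up, the handle's path differed from my computed arc. The wrist force reached about 34 N, so I corrected the path, and it was about 7 N at the end.

The arm did not touch the tape roll, sanding block, screwdriver or offcut. I did not measure their positions again at the end.

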